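Put the two water meters away in their own stands

TASK

The narrow water meter has been left in the wide meter's sloping stand. Move it over to the narrow stand first, then put the wide meter from the bench into the wide stand, each slid cap end first and display up, fully home against the end of its slot and left resting there. Do not knock over or shift the bottles, vials and cup.

Things in the scene. Friction and masses are not known exactly. Their poses are not given: they have to be found in the camera images.
- narrow_meter: The narrower flat hand-held water meter, loose, white plastic with a black cap over the last 50 mm of its tip end (body -x) and a grey display on top (+z). 150 mm long (x), 36 mm wide (y), 18 mm thick (z); the first 12 mm of the tip are 10 mm narrower and 6 mm thinner. Origin at the centre of its underside. About 120 g. Starts lying loosely in the wide stand's slot.
- wide_meter: The wider flat hand-held water meter, loose, white plastic with a black cap over the last 50 mm of its tip end (body -x) and a grey display on top (+z). 165 mm long (x), 54 mm wide (y), 18 mm thick (z); the first 12 mm of the tip are 10 mm narrower and 6 mm thinner. Origin at the centre of its underside. About 180 g. Starts flat on the bench, pointing any way.
- narrow_stand: Grey plastic stand, fixed to the bench; base plate 125 x 53 x 8 mm, origin at the centre of its underside. Its slot slopes down towards the stand's -x, 25 degrees from level; the mouth looks to +x (towards the robot) and up. A 22 mm wide tongue carries the slot floor on to 98 mm from the closed end; a meter's rear overhangs it freely. Fits the narrow meter; starts empty.
- wide_stand: Grey plastic stand, fixed to the bench; base plate 125 x 71 x 8 mm, origin at the centre of its underside. Its slot slopes down towards the stand's -x, 25 degrees from level; the mouth looks to +x (towards the robot) and up. A 22 mm wide tongue carries the slot floor on to 98 mm from the closed end; a meter's rear overhangs it freely. Fits the wide meter.
- narrow_stand_end (a point): Centre of the closed end of the narrow stand's slot, 9 mm above its floor: where the narrow meter's tip comes when fully home. Axes as the stand's. From here the slot runs out along (cos 25, 0, sin 25) deg; floor normal (-sin 25, 0, cos 25). Inside it is 41 mm wide, 22 mm high, 58 mm deep along the slope, with side walls and a 5 mm thick roof.
- narrow_stand_tail (a point): Where the tail of the narrow meter comes when fully home: 150 mm out from the closed end along the slot axis, 9 mm above the line of the floor. Axes as the stand's.
- narrow_meter_tip (a point): Middle of the narrow meter's tip face (black cap end), mid-thickness. Axes as the meter's.
- narrow_meter_tail (a point): Middle of the narrow meter's tail face (white end), mid-thickness. Axes as the meter's.
- wide_stand_end (a point): Centre of the closed end of the wide stand's slot, 9 mm above its floor: where the wide meter's tip comes when fully home. Axes as the stand's. From here the slot runs out along (cos 25, 0, sin 25) deg; floor normal (-sin 25, 0, cos 25). Inside it is 59 mm wide, 22 mm high, 58 mm deep along the slope, with side walls and a 5 mm thick roof.
- wide_stand_tail (a point): Where the tail of the wide meter comes when fully home: 165 mm out from the closed end along the slot axis, 9 mm above the line of the floor. Axes as the stand's.
- wide_meter_tip (a point): Middle of the wide meter's tip face (black cap end), mid-thickness. Axes as the meter's.
- wide_meter_tail (a point): Middle of the wide meter's tail face (white end), mid-thickness. Axes as the meter's.
- bottle_a: Bystander, loose: dropper bottle, white, 34 mm across, 82 mm tall, coloured cap; origin at the centre of its underside.
- bottle_b: Bystander, loose: dropper bottle, white, 34 mm across, 82 mm tall, coloured cap; origin at the centre of its underside.
- bottle_c: Bystander, loose: dropper bottle, white, 34 mm across, 82 mm tall, coloured cap; origin at the centre of its underside.
- vial_a: Bystander, loose: glass sample vial, 27 mm across, black cap 37 mm across, 67 mm tall; origin at the centre of its underside.
- vial_b: Bystander, loose: glass sample vial, 27 mm across, black cap 37 mm across, 67 mm tall; origin at the centre of its underside.
- cup: Bystander, loose: clear sample cup with red lid, 66 mm across, 76 mm tall; origin at the centre of its underside.
Things that resemble listed ones, but are neither listed nor needed, are in the scene too. What is shaped like the narrow_stand but pink or yellow is not meant.

How it is judged:
On the way, in this order (a step that is already met when the one before it is completed fails the run):
1. the narrow meter lies fully home in the narrow stand (distance between narrow_meter_tip and narrow_stand_end below 0.008 m and distance between narrow_meter_tail and narrow_stand_tail below 0.012 m and angle between narrow_meter's own z axis and vertical below 0.8 rad), for 0.2 s.
2. the wide meter lies fully home in the wide stand (distance between wide_meter_tip and wide_stand_end below 0.008 m and distance between wide_meter_tail and wide_stand_tail below 0.012 m and angle between wide_meter's own z axis and vertical below 0.8 rad), for 0.2 s.
At the end, for the whole second after the job is handed in: Each meter lies at rest in its own stand, display up, its tip within 8 mm of the middle of the slot's closed end and its tail within 12 mm of its place (all of step 1 and all of step 2 and linear speed of each of narrow_meter, wide_meter below 0.02 m/s); the robot touches nothing.
It fails at once if a bottle, vial or the cup is shifted by more than 30 mm or tipped over (distance of any of bottle_a, bottle_b, bottle_c, vial_a, vial_b, cup from where it was at the start of the episode above 0.03 m or angle between any of bottle_a, bottle_b, bottle_c, vial_a, vial_b, cup's own z axis and vertical above 0.5 rad).
It also fails if it takes over 64 s, if anything falls off the work surface, if the arm or the gripper's body presses on something with over 40 N, if the wrist force passes 120 N, or if a joint passes its speed limit or range.

ROBOT

A 6-joint arm with a two-finger parallel gripper is mounted at the origin on the work surface. World frame = base frame: x ahead of the robot, y to its left, z up, the work surface at z = 0. Lengths are in m, angles in rad, forces in N, time in s.
With the tool pointing down it reaches from about 0.4 to 0.825 m from the base axis. Payload 7 kg.
Tool frame: the origin (TCP) lies at the very end of the fingers, on their centre line; the grasp point (between the pads) lies 19 mm behind it; z points along the fingers, y is the line along which they close (so a half turn about z gives the same grasp; the last joint's range is limited). The gripper opens to 88 mm and grips with 3 to 60 N. Pads are 19 mm wide; open, the fingers measure 130 mm over their backs; the gripper's body (78 mm by 193 mm) begins 47 mm behind the grasp point.
Start: joints at [-0.982, 0.359, 0.012, 0, -1.224, -0.288], TCP at [0.2, -0.645, 0.227] pointing down, gripper open.
Joint ranges: [-3.07, 3.07], [-1.43, 2.12], [-1.02, 1.25], [-3.03, 1.67], [-3.05, -0], [-3.03, 3.03]. Speed limits (rad/s): [2.39, 2.39, 3.01, 3.14, 3.14, 3.14].

INTERFACE

Orientations are given as [roll, pitch, yaw] about the fixed x, y, z axes, in that order (R = Rz(yaw) Ry(pitch) Rx(roll)).
In Python, from station import * gives the robot as it stands.
- The arm moves only by the tool servo_tool, never from a script. Its argument "moves" is a list of rows, each an object of numbers: "jaw": the opening, from 0 (shut) to 1 (fully open); "dx", "dy", "dz": the shift along the world's x, y, z in m; "roll": the turn about the world's z in degrees. A call has exactly 10 rows; each row shifts and turns the commanded pose from where the row before left it; what a row does not reach is not made up. A row lasts 1/8 s, in which the tool goes at most 62.5 mm and 10.7 degrees, less where a joint would pass 70% of its speed; a pose out of reach is approached as far as the arm can. A call with a gripper value outside its range is refused whole. The fingers move at their own pace and stop on an object; "newtons" is the grip in N (left out, the last holds). Time passes only in rows, so rows that do not move let the fingers close, or fill a call up. It gives the time, the measured TCP pose, the force, the opening and the grip force at its end, in the units of the state.
- get_state(): the state, without advancing time (a new reading comes with each control period).
- grab_frame(name): name is "scene" or "top"; returns (picture, depth): 480x640x3 uint8, red, green, blue; 480x640 float32, m along the optical axis (not along the pixel's ray), 0 where there is no reading.
- calibration(name): a dict with "intrinsics" (3x3 intrinsics, pixels), "R" (3x3) and "t" (3): a world point X has camera coordinates R X + t. Camera axes: x right, y down, z forward; pixel columns grow to the right and rows downward; lengths in m; the calibration is good to about 2 mm. A picture is of the moment at which its call begins. calibration takes no time and is no camera call.
- job_done(): hands the job in; it is judged then, once.
The state is a dict: "t": time; "q": joint angles; "qd": joint speeds; "joint_efforts": joint torques, N m; "eef_pos": TCP position; "ee_rot": TCP orientation; "force": force on the tool from outside, world axes, zero at the start; "moment": the same for the moment, N m; "width": finger opening in m; "gripper_force": force on a finger pad.
Only numpy, scipy, OpenCV 4.12 (cv2) and the standard library are available. Lean on these libraries where they do the work, as an engineer would, in place of code of your own. Each camera call takes 0.05 s, during which the arm holds its last target. There are 200 camera calls.

## Working session

There is one attempt and no reset: what is moved stays moved. The work goes in short steps, Python scripts to look and compute and a tool call to move; the robot and the scene stay as the last step left them, time stands still between calls to the robot, and variables do not carry over. Pictures are saved under pics/ and viewed, at most 10 in all, crops included, and the job is handed in when it is done.

Besides the shell and the picture viewer there is one more tool, called in YAML: its name, and indented under it one key for each argument. servo_tool: Moves the arm, as the interface text tells. Its arguments: {"type":"object","properties":{"moves":{"type":"array","items":{"type":"object","properties":{"jaw":{"type":"number"},"dx":{"type":"number"},"dy":{"type":"number"},"dz":{"type":"number"},"roll":{"type":"number"}}}},"newtons":{"type":"number"}},"required":["moves"]}

```bash
mkdir -p pics; ls; python3 - <<'E'
from station import *
import cv2,numpy as np
print(get_state())
for n in ["scene","top"]:
    p,d=grab_frame(n); np.savez(f"pics/{n}0.npz",p=p,d=d); cv2.imwrite(f"pics/{n}0.png",p[...,::-1]); c=calibration(n); print(n,c)
E
```

```text
pics
{'t': 0.0, 'q': array([-9.81878810e-01,  3.59344563e-01,  1.10471845e-02, -3.54483935e-04,
       -1.22405991e+00, -2.88123292e-01]), 'qd': array([ 0.00054486,  0.00028881,  0.00015969, -0.00299484, -0.0015662 ,
        0.00094548]), 'joint_efforts': array([ 7.56708178e-04, -5.82724249e+01,  2.93054527e+01,  6.99665576e+00,
        7.05490995e-03, -1.89223783e-04]), 'eef_pos': array([ 0.19983675, -0.64423344,  0.22564417]), 'ee_rot': array([ 3.14000134e+00, -1.24093107e-04, -2.84091905e+00]), 'force': array([ 0.47929316,  0.29336307, -0.14970353]), 'moment': array([-0.02151526, -0.0568645 ,  0.02885083]), 'gripper_force': 0.0, 'width': 0.08772651314410745}
scene {'intrinsics': array([[446.62003925,   0.        , 320.18264382],
       [  0.        , 446.62003925, 238.95583595],
       [  0.        ,   0.        ,   1.        ]]), 'R': array([[-0.41707597,  0.90881223, -0.01039079],
       [ 0.78081154,  0.3524352 , -0.51587089],
       [-0.46516769, -0.2232706 , -0.85660333]]), 't': array([ 0.184813  , -0.38383648,  1.24999026])}
top {'intrinsics': array([[612.88023264,   0.        , 320.76165541],
       [  0.        , 612.88023264, 230.86209444],
       [  0.        ,   0.        ,   1.        ]]), 'R': array([[ 1.28667651e-02, -9.99914852e-01,  2.17604340e-03],
       [-9.92155340e-01, -1.30374860e-02, -1.24329425e-01],
       [ 1.24347208e-01, -5.59255582e-04, -9.92238610e-01]]), 't': array([0.01375226, 0.52740302, 1.56511778])}
```

View pics/scene0.png

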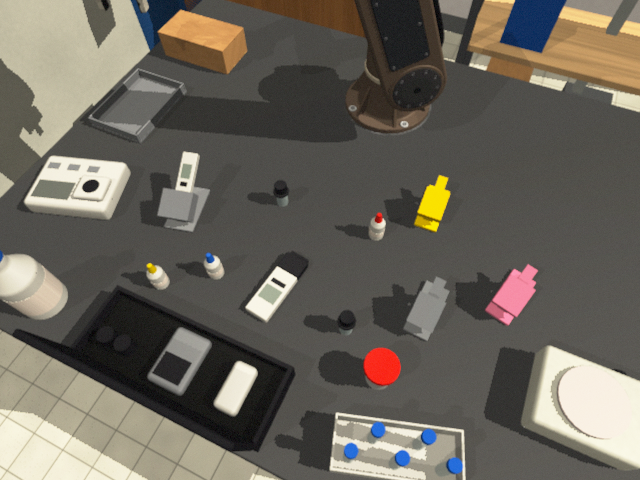

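View pics/top0.png

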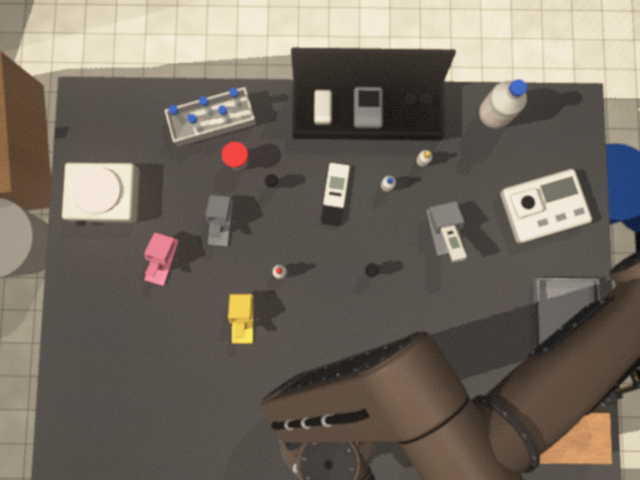

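The scene view shows the following:
- The wide stand, holding the narrow meter, is at about (183,195).
- The grey narrow stand is at about (428,308), with yellow (432,205) and pink (512,293) look-alikes.
- The wide meter is at (277,287).

In the top view these are at (447,230), (219,220), (241,318), (160,260) and (336,193). The grey stand at (219,220) is the only unused grey one. Next I'll confirm it in a crop and measure with depth.

```bash
cat > h.py <<'E'
from station import *
import cv2,numpy as np
def load(n,k): z=np.load(f"pics/{n}{k}.npz"); return z['p'],z['d']
def grab(n,k):
    p,d=grab_frame(n); np.savez(f"pics/{n}{k}.npz",p=p,d=d); return p,d
def cloud(n,d):
    c=calibration(n); K=c['intrinsics']; v,u=np.mgrid[:480,:640]
    P=np.stack([(u-K[0,2])/K[0,0]*d,(v-K[1,2])/K[1,1]*d,d],-1)
    return (P-c['t'])@c['R']
def ray(n,uv,z):
    c=calibration(n); K=c['intrinsics']; r=c['R'].T@np.linalg.inv(K)@np.array([uv[0],uv[1],1.]); o=-c['R'].T@c['t']
    return o+r*(z-o[2])/r[2]
def proj(n,X):
    c=calibration(n); q=c['intrinsics']@(c['R']@np.asarray(X)+c['t']); return q[:2]/q[2]
E
python3 - <<'E'
from h import *
t,dt=load('top',0); s,ds=load('scene',0)
C=cloud('top',dt); S=cloud('scene',ds)
for nm,(u,v) in dict(wm=(336,193),ns_roof=(219,205),ns_tongue=(219,238),nm=(453,243),ws_roof=(445,213),cup=(234,154),red=(279,271),vial=(372,270),vial2=(271,181),blue=(388,183),yel=(424,158)).items(): print(nm,C[v,u].round(3))
for nm,(u,v) in dict(wm=(277,287),nm=(187,172),ws_roof=(179,207),ns_roof=(423,318),red=(378,218),vial=(281,188),vial2=(347,320),cup=(382,365),blue=(210,259),yel=(152,270)).items(): print('s',nm,S[v,u].round(3))
A=cv2.resize(t[180:280,190:290][...,::-1],(400,400),interpolation=3); B=cv2.resize(t[180:280,400:500][...,::-1],(400,400),interpolation=3)
D=cv2.resize(s[140:240,140:240][...,::-1],(300,300)); 
E=cv2.resize(s[265:365,380:480][...,::-1],(300,300))
cv2.imwrite('pics/crop1.png',cv2.resize(np.vstack([np.hstack([A,B]),cv2.resize(np.hstack([E,D]),(800,400))]),(600,600)))
E
```

```text
wm [ 0.63  -0.018  0.02 ]
ns_roof [0.588 0.284 0.059]
ns_tongue [0.508 0.29  0.006]
nm [ 0.494 -0.311  0.091]
ws_roof [ 0.575 -0.299  0.057]
cup [0.72  0.247 0.072]
red [0.418 0.123 0.09 ]
vial [ 0.425 -0.11   0.066]
vial2 [0.651 0.151 0.067]
blue [ 0.649 -0.151  0.069]
yel [ 0.718 -0.245  0.062]
s wm [ 0.637 -0.011  0.016]
s nm [ 0.496 -0.306  0.091]
s ws_roof [ 0.572 -0.286  0.064]
s ns_roof [0.595 0.288 0.059]
s red [0.426 0.129 0.076]
s vial [ 0.433 -0.102  0.066]
s vial2 [0.662 0.157 0.068]
s cup [0.718 0.248 0.079]
s blue [ 0.659 -0.148  0.072]
s yel [ 0.728 -0.244  0.069]
```

View pics/crop1.png

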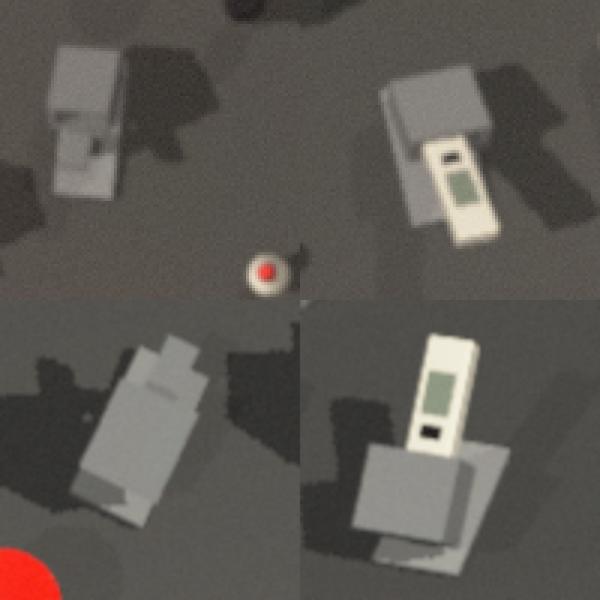

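The crop confirms it. Top left is the empty grey narrow stand, tongue towards the robot, near top pixels (219,205) roof and (219,238) tongue. Top right is the wide stand with the narrow meter lying against one side, slightly skewed. Next I'll fit the poses.

```bash
cat > fit.py <<'E'
from h import *
def stand(k,x0,yr):
    out={}
    for n in ['top','scene']:
        p,d=load(n,k); C=cloud(n,d); hsv=cv2.cvtColor(p,cv2.COLOR_RGB2HSV)
        m=(d>0)&(abs(C[...,0]-x0)<.12)&(abs(C[...,1]-yr)<.07)&(C[...,2]>.03)&(C[...,2]<.16)&(hsv[...,2]<190)&(hsv[...,2]>85)&(hsv[...,1]<40)
        out[n]=(C[m],hsv[m])
    return out
def topz(P,a):  # normal of 25 deg plane with yaw a
    X=np.array([np.cos(a),np.sin(a),0]);c,s=np.cos(np.radians(25)),np.sin(np.radians(25))
    return X*c+np.array([0,0,s]), np.array([-X[1],X[0],0]), -X*s+np.array([0,0,c])
E
python3 - <<'E'
from fit import *
for nm,x,y in (('ns',.57,.287),('ws',.55,-.295)):
    for n,(P,h) in stand(0,x,y).items():
        # roof plane RANSAC
        rng=np.random.default_rng(0);best=None
        for _ in range(500):
            a=P[rng.choice(len(P),3,replace=False)];w=np.cross(a[1]-a[0],a[2]-a[0]);L=np.linalg.norm(w)
            if L<1e-6: continue
            w/=L; w*=np.sign(w[2]); 
            if w[2]<.8: continue
            i=abs((P-a[0])@w)<.003
            if best is None or i.sum()>best.sum(): best=i
        Q=P[best];c=Q.mean(0);w=np.linalg.svd(Q-c)[2][2];w*=np.sign(w[2])
        r=cv2.minAreaRect((Q[:,:2]*1000).astype(np.float32))
        print(nm,n,len(P),len(Q),'c',c.round(4),'n',w.round(3),'tilt',np.degrees(np.arccos(w[2])).round(1),'yawdown',np.degrees(np.arctan2(w[1],w[0])).round(1),'std',((Q-c)@w).std().round(4),r, 'V',np.median(h[:,2]))
# meters white
for n in ['top','scene']:
    p,d=load(n,0);C=cloud(n,d);hsv=cv2.cvtColor(p,cv2.COLOR_RGB2HSV)
    for nm,x,y in (('wm',.63,-.018),('nm',.49,-.311)):
        m=(d>0)&(abs(C[...,0]-x)<.1)&(abs(C[...,1]-y)<.06)&(hsv[...,2]>(190))&(hsv[...,1]<60)&(C[...,2]>.005)
        ct,_=cv2.findContours(m.astype(np.uint8),0,2);ct=max(ct,key=cv2.contourArea)
        mm=cv2.drawContours(np.zeros(m.shape,np.uint8),[ct],-1,1,-1)>0
        Q=C[mm];c=np.median(Q,0);A=np.c_[Q[:,:2],np.ones(len(Q))];f=np.linalg.lstsq(A,Q[:,2],rcond=None)[0]
        box=cv2.boxPoints(cv2.minAreaRect(ct))
        print(nm,n,len(Q),c.round(4),'plane',f.round(3),'tilt',np.degrees(np.arctan(np.hypot(*f[:2]))).round(1),'box',box.round(1).tolist())
        for b in box:
            q=ray(n,b,0)-(o:=-calibration(n)['R'].T@calibration(n)['t']); # intersect fitted plane
            s=(f@[o[0],o[1],1]-o[2])/(q[2]-f[:2]@q[:2]); print('   ',(o+s*q).round(4))
E
```

```text
ns top 717 311 c [0.5843 0.2862 0.0654] n [ 0.423 -0.018  0.906] tilt 25.1 yawdown -2.5 std 0.0016 ((584.1967163085938, 286.97857666015625), (53.70979690551758, 60.532962799072266), 86.06725311279297) V 127.0
ns scene 1181 908 c [0.5818 0.2885 0.0656] n [ 0.422 -0.033  0.906] tilt 25.0 yawdown -4.4 std 0.0013 ((581.8502807617188, 288.34027099609375), (52.89982604980469, 59.32939529418945), 85.63294982910156) V 143.0
ws top 915 439 c [ 0.5665 -0.3005  0.0678] n [0.383 0.06  0.922] tilt 22.8 yawdown 8.9 std 0.0016 ((541.7844848632812, -306.4787292480469), (118.68374633789062, 71.56783294677734), 13.231389045715332) V 135.0
ws scene 1242 792 c [ 0.568  -0.2975  0.0653] n [0.409 0.094 0.908] tilt 24.8 yawdown 13.0 std 0.0014 ((567.726806640625, -298.2660827636719), (59.073448181152344, 73.16552734375), 12.79531192779541) V 146.0
wm top 827 [ 0.6523 -0.0182  0.0188] plane [-1.306  0.085  0.878] tilt 52.6 box [[323.0, 203.8000030517578], [329.29998779296875, 162.39999389648438], [348.79998779296875, 165.39999389648438], [342.6000061035156, 206.8000030517578]]
    [0.5847 0.016  0.1153]
   
[... 392 characters left out ...]
   [ 0.4991 -0.4488 -0.3525]
    [ 0.4194 -0.2321  0.4493]
wm scene 1287 [ 0.6555 -0.0149  0.0183] plane [ 0.6    1.699 -0.347] tilt 61.0 box [[245.10000610351562, 306.79998779296875], [277.5, 263.6000061035156], [297.3999938964844, 278.5], [265.0, 321.70001220703125]]
    [ 0.6709 -0.0888 -0.0956]
    [ 0.4168 -0.1653 -0.378 ]
    [0.6434 0.046  0.117 ]
    [0.7723 0.0595 0.2172]
nm scene 615 [ 0.4948 -0.308   0.0897] plane [-0.418  1.354  0.713] tilt 54.8 box [[175.3000030517578, 189.5], [183.10000610351562, 150.39999389648438], [198.5, 153.5], [190.6999969482422, 192.5]]
    [ 0.5183 -0.3423  0.0335]
    [ 0.3427 -0.4694 -0.0653]
    [ 0.4734 -0.2746  0.1439]
    [ 0.5979 -0.197   0.197 ]
```

```bash
cat >> fit.py <<'E'
def rayplane(n,uv,c,w):
    cal=calibration(n);o=-cal['R'].T@cal['t'];r=cal['R'].T@np.linalg.inv(cal['intrinsics'])@np.array([uv[0],uv[1],1.])
    return o+r*((c-o)@w)/(r@w)
def ends(roof,yawd):
    X,Y,N=topz(None,np.radians(yawd+180)); e=roof-.0255*X-.018*N; return e,X,Y,N
NS=(np.array([.5830,.2875,.0655]),-4.2); WS=(np.array([.5678,-.2985,.0655]),12.9)
def white(n,k,x,y,dx=.1,dy=.06,zlo=.005):
    p,d=load(n,k);C=cloud(n,d);hsv=cv2.cvtColor(p,cv2.COLOR_RGB2HSV)
    m=(d>0)&(abs(C[...,0]-x)<dx)&(abs(C[...,1]-y)<dy)&(C[...,2]>zlo)&(hsv[...,2]>185)&(hsv[...,1]<70)
    ct,_=cv2.findContours(m.astype(np.uint8),0,2);ct=max(ct,key=cv2.contourArea)
    return cv2.boxPoints(cv2.minAreaRect(ct)),C[m]
E
python3 - <<'E'
from fit import *
for nm,S in (('ns',NS),('ws',WS)):
    e,X,Y,N=ends(*S); L=.150 if nm=='ns' else .165
    print(nm,'end',e.round(4),'tail',(e+L*X).round(4),'X',X.round(3))
e,X,Y,N=ends(*WS)
for n in ['top','scene']:
    for nm,x,y,c,w in (('wm',.63,-.018,np.array([0,0,.018]),np.array([0,0,1.])),('nm',.49,-.311,e+.009*N,N)):
        box,Q=white(n,0,x,y); B=np.array([rayplane(n,b,c,w) for b in box])
        print(nm,n,'hgt res med',np.median((Q-c)@w).round(4),'ctr',B.mean(0).round(4),'sides',np.linalg.norm(B[0]-B[1]).round(4),np.linalg.norm(B[1]-B[2]).round(4))
        l=max((B[1]-B[0],B[2]-B[1]),key=np.linalg.norm); l=l/np.linalg.norm(l); print('  axis',l.round(3),'yaw',np.degrees(np.arctan2(l[1],l[0])).round(1))
        if nm=='nm': print('   along',((B-e)@X).round(4),'across',((B-e)@Y).round(4))
E
```

```text
ns end [0.5985 0.2864 0.0384] tail [0.4629 0.2963 0.1018] X [-0.904  0.066  0.423]
ws end [ 0.5829 -0.295   0.0384] tail [ 0.4371 -0.3284  0.1081] X [-0.883 -0.202  0.423]
wm top hgt res med 0.0005 ctr [ 0.6539 -0.0183  0.018 ] sides 0.1135 0.0532
  axis [ 0.99  -0.138  0.   ] yaw -7.9
nm top hgt res med 0.0016 ctr [ 0.4959 -0.3111  0.0896] sides 0.0376 0.0991
  axis [-0.881 -0.211  0.423] yaw -166.5
   along [0.0555 0.049  0.1481 0.1542] across [-0.0231  0.014   0.0148 -0.021 ]
wm scene hgt res med 0.0 ctr [ 0.6527 -0.0155  0.018 ] sides 0.1173 0.0578
  axis [-0.994  0.114  0.   ] yaw 173.5
nm scene hgt res med -0.0004 ctr [ 0.4942 -0.3078  0.09  ] sides 0.092 0.0388
  axis [-0.878 -0.226  0.422] yaw -165.6
   along [0.0574 0.1493 0.1479 0.0564] across [ 0.0108  0.013  -0.0257 -0.0276]
```

servo_tool:
  moves:
    - {"dx": 0.038,"dy": 0.042,"roll": -1,"jaw": 1}
    - {"dx": 0.038,"dy": 0.042,"roll": -1,"jaw": 1}
    - {"dx": 0.038,"dy": 0.042,"roll": -1,"jaw": 1}
    - {"dx": 0.038,"dy": 0.042,"roll": -0.5,"jaw": 1}
    - {"dx": 0.038,"dy": 0.042,"jaw": 1}
    - {"dx": 0.038,"dy": 0.042,"jaw": 1}
    - {"dx": 0.038,"dy": 0.042,"jaw": 1}
    - {"dx": 0.036,"dy": 0.042,"jaw": 1}
    - {"dz": -0.04,"jaw": 1}
    - {"jaw": 1}
  newtons: 25

```text
$.moves[0]: bad value
```

servo_tool:
  moves:
    - {"dx": 0.038,"dy": 0.042,"dz": 0.0,"roll": -1.0,"jaw": 1.0}
    - {"dx": 0.038,"dy": 0.042,"dz": 0.0,"roll": -1.0,"jaw": 1.0}
    - {"dx": 0.038,"dy": 0.042,"dz": 0.0,"roll": -1.0,"jaw": 1.0}
    - {"dx": 0.038,"dy": 0.042,"dz": 0.0,"roll": -0.5,"jaw": 1.0}
    - {"dx": 0.038,"dy": 0.042,"dz": 0.0,"roll": 0.0,"jaw": 1.0}
    - {"dx": 0.038,"dy": 0.042,"dz": 0.0,"roll": 0.0,"jaw": 1.0}
    - {"dx": 0.038,"dy": 0.042,"dz": 0.0,"roll": 0.0,"jaw": 1.0}
    - {"dx": 0.036,"dy": 0.042,"dz": 0.0,"roll": 0.0,"jaw": 1.0}
    - {"dx": 0.0,"dy": 0.0,"dz": -0.04,"roll": 0.0,"jaw": 1.0}
    - {"dx": 0.0,"dy": 0.0,"dz": 0.0,"roll": 0.0,"jaw": 1.0}
  newtons: 25

```text
t: 1.35
eef_pos: [0.5002, -0.3072, 0.1836]
ee_rot: [3.138, -0.005, -2.901]
force: [-0.2, -0.2, 0.7]
width: 0.0874
gripper_force: 0.0
```

servo_tool:
  moves:
    - {"dx": 0.001,"dy": -0.001,"dz": -0.042,"roll": 0.0,"jaw": 1.0}
    - {"dx": 0.0,"dy": 0.0,"dz": -0.042,"roll": 0.0,"jaw": 1.0}
    - {"dx": 0.0,"dy": 0.0,"dz": -0.025,"roll": 0.0,"jaw": 1.0}
    - {"dx": 0.0,"dy": 0.0,"dz": -0.017,"roll": 0.0,"jaw": 1.0}
    - {"dx": 0.0,"dy": 0.0,"dz": 0.0,"roll": 0.0,"jaw": 1.0}
    - {"dx": 0.0,"dy": 0.0,"dz": 0.0,"roll": 0.0,"jaw": 0.35}
    - {"dx": 0.0,"dy": 0.0,"dz": 0.0,"roll": 0.0,"jaw": 0.3}
    - {"dx": 0.0,"dy": 0.0,"dz": 0.0,"roll": 0.0,"jaw": 0.3}
    - {"dx": 0.0,"dy": 0.0,"dz": 0.0,"roll": 0.0,"jaw": 0.3}
    - {"dx": 0.0,"dy": 0.0,"dz": 0.0,"roll": 0.0,"jaw": 0.3}
  newtons: 25

```text
t: 2.6
eef_pos: [0.503, -0.3097, 0.0607]
ee_rot: [-3.141, 0.0, -2.902]
force: [-0.2, -0.2, 0.5]
width: 0.0432
gripper_force: 0.0
```

servo_tool:
  moves:
    - {"dx": 0.0,"dy": 0.0,"dz": 0.0,"roll": 0.0,"jaw": 0.3}
    - {"dx": 0.0,"dy": 0.0,"dz": 0.0,"roll": 0.0,"jaw": 0.3}
    - {"dx": 0.0,"dy": 0.0,"dz": 0.0,"roll": 0.0,"jaw": 0.3}
    - {"dx": 0.0,"dy": 0.0,"dz": 0.001,"roll": 0.0,"jaw": 0.3}
    - {"dx": -0.011,"dy": -0.0025,"dz": 0.0055,"roll": 0.0,"jaw": 0.3}
    - {"dx": -0.013,"dy": -0.003,"dz": 0.006,"roll": 0.0,"jaw": 0.3}
    - {"dx": -0.013,"dy": -0.003,"dz": 0.006,"roll": 0.0,"jaw": 0.3}
    - {"dx": -0.013,"dy": -0.003,"dz": 0.006,"roll": 0.0,"jaw": 0.3}
    - {"dx": -0.013,"dy": -0.003,"dz": 0.006,"roll": 0.0,"jaw": 0.3}
    - {"dx": -0.009,"dy": -0.002,"dz": 0.004,"roll": 0.0,"jaw": 0.3}
  newtons: 25

```text
t: 3.85
eef_pos: [0.4301, -0.3264, 0.0957]
ee_rot: [-3.141, 0.0, -2.902]
force: [0.6, 0.9, -1.4]
width: 0.0355
gripper_force: 25.0
```

servo_tool:
  moves:
    - {"dx": 0.005,"dy": 0.0,"dz": 0.05,"roll": 0.0,"jaw": 0.3}
    - {"dx": 0.005,"dy": 0.0,"dz": 0.05,"roll": 0.0,"jaw": 0.3}
    - {"dx": 0.002,"dy": 0.05,"dz": 0.02,"roll": -1.5,"jaw": 0.3}
    - {"dx": 0.002,"dy": 0.05,"dz": 0.0,"roll": -1.5,"jaw": 0.3}
    - {"dx": 0.002,"dy": 0.05,"dz": 0.0,"roll": -1.5,"jaw": 0.3}
    - {"dx": 0.002,"dy": 0.05,"dz": 0.0,"roll": -1.5,"jaw": 0.3}
    - {"dx": 0.002,"dy": 0.05,"dz": 0.0,"roll": -1.5,"jaw": 0.3}
    - {"dx": 0.002,"dy": 0.05,"dz": 0.0,"roll": -1.5,"jaw": 0.3}
    - {"dx": 0.002,"dy": 0.05,"dz": 0.0,"roll": -1.5,"jaw": 0.3}
    - {"dx": 0.002,"dy": 0.05,"dz": 0.0,"roll": -1.5,"jaw": 0.3}
  newtons: 25

```text
t: 5.1
eef_pos: [0.4566, 0.0753, 0.2154]
ee_rot: [3.141, 0.001, -3.112]
force: [1.8, 0.7, -1.0]
width: 0.0358
gripper_force: 25.0
```

servo_tool:
  moves:
    - {"dx": 0.0,"dy": 0.05,"dz": 0.0,"roll": -1.5,"jaw": 0.3}
    - {"dx": 0.0,"dy": 0.05,"dz": 0.0,"roll": -1.5,"jaw": 0.3}
    - {"dx": 0.0,"dy": 0.05,"dz": 0.0,"roll": -1.5,"jaw": 0.3}
    - {"dx": 0.0,"dy": 0.04,"dz": 0.0,"roll": -1.4,"jaw": 0.3}
    - {"dx": 0.0,"dy": 0.03,"dz": 0.0,"roll": 0.0,"jaw": 0.3}
    - {"dx": 0.0,"dy": 0.0,"dz": 0.0,"roll": 0.0,"jaw": 0.3}
    - {"dx": 0.0,"dy": 0.0,"dz": 0.0,"roll": 0.0,"jaw": 0.3}
    - {"dx": 0.0,"dy": 0.0,"dz": 0.0,"roll": 0.0,"jaw": 0.3}
    - {"dx": 0.0,"dy": 0.0,"dz": 0.0,"roll": 0.0,"jaw": 0.3}
    - {"dx": 0.0,"dy": 0.0,"dz": 0.0,"roll": 0.0,"jaw": 0.3}
  newtons: 25

```text
t: 6.35
eef_pos: [0.4571, 0.2934, 0.2153]
ee_rot: [3.141, 0.0, 3.068]
force: [-0.2, -0.2, -1.1]
width: 0.0359
gripper_force: 25.0
```

```bash
python3 - <<'E'
from fit import *
for n in ['top','scene']:
    p,d=grab(n,1)
    cv2.imwrite(f'pics/{n}1.png',p[...,::-1])
print(get_state()['eef_pos'],get_state()['ee_rot'])
a=load('top',1)[0][150:350,120:320][...,::-1];b=load('scene',1)[0][150:350,340:540][...,::-1]
cv2.imwrite('pics/c1.png',np.hstack([cv2.resize(a,(400,400)),cv2.resize(b,(400,400))]))
E
```

```text
[0.45703717 0.29361064 0.21517635] [3.14142010e+00 1.00949748e-04 3.06856052e+00]
```

View pics/c1.png

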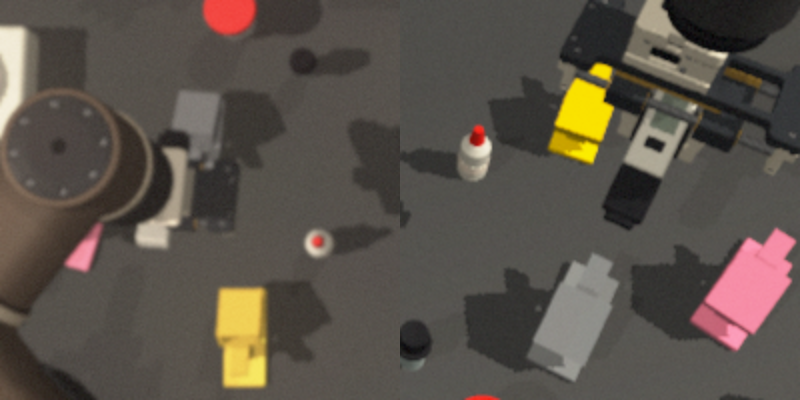

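The right half shows the narrow meter held cap-forward above the empty narrow stand at about (575,320) in the crop. Next I'll measure its tilt and tip.

```bash
python3 - <<'E'
from fit import *
p,d=load('scene',1);C=cloud('scene',d)
T=np.array([.457,.2936,.2152]);G=T+[0,0,.019]
m=(d>0)&(C[...,0]>.475)&(C[...,0]<.62)&(abs(C[...,1]-.29)<.03)&(C[...,2]>.13)&(C[...,2]<.3)
Q=C[m];print(len(Q))
best=None;rng=np.random.default_rng(0)
for _ in range(500):
    a=Q[rng.choice(len(Q),3,replace=False)];w=np.cross(a[1]-a[0],a[2]-a[0]);w/=np.linalg.norm(w)+1e-12;w*=np.sign(w[2])
    if w[2]<.6: continue
    i=abs((Q-a[0])@w)<.002
    if best is None or i.sum()>best.sum(): best=i
P=Q[best];c=P.mean(0);w=np.linalg.svd(P-c)[2][2];w*=np.sign(w[2])
th=np.arctan2(np.hypot(w[0],w[1]),w[2]);print(len(P),'normal',w.round(3),'tilt',np.degrees(th).round(1),'height of grasp under top',((c-G)@w).round(4))
yaw=np.radians(-4.2);D=np.array([np.cos(yaw)*np.cos(th),np.sin(yaw)*np.cos(th),-np.sin(th)])
s=(P-G)@D;print('extent along from grasp',np.percentile(s,[1,50,98,99.5]).round(4))
Y=np.array([-np.sin(yaw),np.cos(yaw),0]);l=(P-G)@Y;
for lo in np.arange(.02,.1,.015):
    k=(s>lo)&(s<lo+.015)
    if k.sum(): print(lo.round(3),k.sum(),np.percentile(l[k],[2,98]).round(4), np.median(p[m][best][k],0))
E
```

```text
1118
716 normal [ 0.424 -0.035  0.905] tilt 25.2 height of grasp under top 0.0057
extent along from grasp [0.0175 0.0513 0.0833 0.0889]
0.02 157 [-0.0156  0.018 ] [173. 167. 150.]
0.035 159 [-0.0154  0.0183] [57. 57. 53.]
0.05 161 [-0.0162  0.0183] [26. 26. 27.]
0.065 164 [-0.0161  0.0182] [33.5 32.5 34. ]
0.08 46 [-0.0136  0.017 ] [31.  30.5 31. ]
```

servo_tool:
  moves:
    - {"dx": -0.002,"dy": 0.002,"dz": -0.04,"roll": 0.0,"jaw": 0.3}
    - {"dx": -0.002,"dy": 0.001,"dz": -0.04,"roll": 0.0,"jaw": 0.3}
    - {"dx": 0.0,"dy": 0.0,"dz": -0.03,"roll": 0.0,"jaw": 0.3}
    - {"dx": 0.0,"dy": 0.0,"dz": -0.009,"roll": 0.0,"jaw": 0.3}
    - {"dx": 0.0,"dy": 0.0,"dz": 0.0,"roll": 0.0,"jaw": 0.3}
    - {"dx": 0.01,"dy": -0.001,"dz": -0.0055,"roll": 0.0,"jaw": 0.3}
    - {"dx": 0.01,"dy": -0.001,"dz": -0.0055,"roll": 0.0,"jaw": 0.3}
    - {"dx": 0.01,"dy": -0.001,"dz": -0.005,"roll": 0.0,"jaw": 0.3}
    - {"dx": 0.0,"dy": 0.0,"dz": 0.0,"roll": 0.0,"jaw": 0.3}
    - {"dx": 0.0,"dy": 0.0,"dz": 0.0,"roll": 0.0,"jaw": 0.3}
  newtons: 25

```text
t: 7.7
eef_pos: [0.4794, 0.2933, 0.0788]
ee_rot: [-3.14, -0.006, 3.068]
force: [-20.8, 5.6, 4.7]
width: 0.0357
gripper_force: 24.9
```

servo_tool:
  moves:
    - {"dx": -0.004,"dy": 0.0,"dz": 0.002,"roll": 0.0,"jaw": 0.3}
    - {"dx": -0.004,"dy": 0.0,"dz": 0.002,"roll": 0.0,"jaw": 0.3}
    - {"dx": 0.0,"dy": 0.0,"dz": 0.0,"roll": 0.0,"jaw": 0.3}
    - {"dx": 0.0,"dy": 0.0,"dz": 0.0,"roll": 0.0,"jaw": 0.3}
    - {"dx": 0.0,"dy": 0.0,"dz": 0.0,"roll": 0.0,"jaw": 0.3}
    - {"dx": 0.0,"dy": 0.0,"dz": 0.0,"roll": 0.0,"jaw": 0.3}
    - {"dx": 0.0,"dy": 0.0,"dz": 0.0,"roll": 0.0,"jaw": 0.3}
    - {"dx": 0.0,"dy": 0.0,"dz": 0.0,"roll": 0.0,"jaw": 0.3}
    - {"dx": 0.0,"dy": 0.0,"dz": 0.0,"roll": 0.0,"jaw": 0.3}
    - {"dx": 0.0,"dy": 0.0,"dz": 0.0,"roll": 0.0,"jaw": 0.3}
  newtons: 25

```text
t: 8.95
eef_pos: [0.4749, 0.2937, 0.084]
ee_rot: [-3.141, -0.0, 3.069]
force: [-2.3, -1.0, -3.0]
width: 0.0357
gripper_force: 25.0
```

```bash
cat > held.py <<'E'
from fit import *
def held(k,yaw,lo=.02,hi=.1,half=.03,G=None):
    st=get_state(); G=st['eef_pos']+[0,0,.019] if G is None else G
    p,d=load('scene',k);C=cloud('scene',d)
    X=np.array([np.cos(yaw),np.sin(yaw),0]);Y=np.array([-X[1],X[0],0]);R=C-G
    m=(d>0)&(R@X>lo)&(R@X<hi)&(abs(R@Y)<half)&(abs(R[...,2]+np.tan(np.radians(25))*(R@X)-.008)<.012)
    Q=C[m];best=None;rng=np.random.default_rng(0)
    for _ in range(500):
        a=Q[rng.choice(len(Q),3,replace=False)];w=np.cross(a[1]-a[0],a[2]-a[0]);w/=np.linalg.norm(w)+1e-12;w*=np.sign(w[2])
        if w[2]<.6: continue
        i=abs((Q-a[0])@w)<.002
        if best is None or i.sum()>best.sum(): best=i
    P=Q[best];c=P.mean(0);w=np.linalg.svd(P-c)[2][2];w*=np.sign(w[2]);th=np.arctan2(np.hypot(w[0],w[1]),w[2])
    D=np.array([X[0]*np.cos(th),X[1]*np.cos(th),-np.sin(th)]);s=(P-G)@D;l=(P-G)@Y
    print('TCP',st['eef_pos'].round(4),'F',st['force'].round(1),len(P),'n',w.round(3),'tilt',np.degrees(th).round(1),'top above G',((c-G)@w).round(4),'ext',np.percentile(s,[1,99]).round(4))
    col=p[m][best].mean(1)
    for q in np.arange(0,.1,.01):
        k=(s>q)&(s<q+.01)
        if k.sum()>5: print(' s',q.round(3),k.sum(),'lat',np.percentile(l[k],[2,98]).round(4),'val',np.median(col[k]))
    return P,w,G
E
python3 - <<'E'
from held import *
p,d=grab('scene',2);grab('top',2)
held(2,np.radians(-4.2),lo=.012)
u,v=proj('scene',[.53,.29,.07]).astype(int)
cv2.imwrite('pics/c2.png',cv2.resize(p[v-60:v+60,u-60:u+60][...,::-1],(600,600),interpolation=3))
E
```

```text
TCP [0.4749 0.2937 0.084 ] F [-1.9 -0.4 -2.9] 749 n [ 0.339 -0.025  0.94 ] tilt 19.9 top above G 0.0029 ext [0.0128 0.1048]
 s 0.01 64 lat [-0.0155  0.0192] val 161.83333333333331
 s 0.02 76 lat [-0.0152  0.0188] val 164.66666666666666
 s 0.03 66 lat [-0.0144  0.0189] val 66.16666666666666
 s 0.04 78 lat [-0.0152  0.0189] val 26.666666666666668
 s 0.05 75 lat [-0.0142  0.0187] val 26.333333333333332
 s 0.06 72 lat [-0.0146  0.0192] val 28.5
 s 0.07 44 lat [-0.0149  0.0179] val 32.5
 s 0.08 100 lat [-0.0209  0.028 ] val 140.33333333333334
 s 0.09 115 lat [-0.0229  0.0277] val 141.0
```

View pics/c2.png

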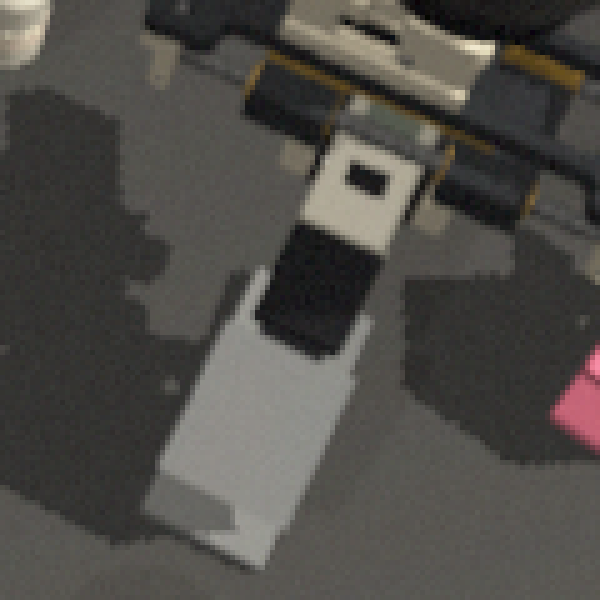

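The crop shows the cap tip at the slot mouth against the roof edge at about (320,350), laterally centred between the walls. So it looks too high or at the wrong tilt.

```bash
python3 - <<'E'
from held import *
P,w,G=held(2,np.radians(-4.2),lo=.012,hi=.065)
e,X,Y,N=ends(np.array([.5818,.2885,.0656]),-4.2)
h=(P-e)@N; s=(P-e)@X
print(e,'height above slot-centre line vs along: (want top at 9 + <=4)')
for a in np.arange(.05,.15,.01):
    k=(s>a)&(s<a+.01)
    if k.sum()>5: print(a.round(2),np.median(h[k]).round(4),np.percentile((P[k]-e)@Y,[2,98]).round(4))
# all scene points near slot, profile on centreline
p,d=load('scene',2);C=cloud('scene',d);R=C-e
m=(d>0)&(abs(R@Y)<.008)&(abs(R@N)<.04)
for a in np.arange(0,.12,.004):
    k=m&(R@X>a)&(R@X<a+.004)
    if k.sum(): print(a.round(3),np.median((R@N)[k]).round(4),np.median(p[k].mean(1)).round(0))
E
```

```text
TCP [0.4749 0.2937 0.084 ] F [-1.9 -0.4 -2.9] 423 n [ 0.362 -0.003  0.932] tilt 21.2 top above G 0.0038 ext [0.012  0.0672]
 s 0.01 66 lat [-0.015   0.0192] val 162.16666666666669
 s 0.02 76 lat [-0.0148  0.0188] val 165.0
 s 0.03 69 lat [-0.0144  0.019 ] val 65.0
 s 0.04 77 lat [-0.0152  0.0193] val 26.666666666666668
 s 0.05 74 lat [-0.0142  0.0187] val 26.333333333333332
 s 0.06 61 lat [-0.0137  0.0196] val 27.666666666666668
[0.59726208 0.28736454 0.03850969] height above slot-centre line vs along: (want top at 9 + <=4)
0.07 0.0147 [-0.0167  0.0173]
0.08 0.0137 [-0.0164  0.0168]
0.09 0.0133 [-0.0164  0.0179]
0.1 0.0129 [-0.0164  0.0172]
0.11 0.0119 [-0.0163  0.0177]
0.12 0.0116 [-0.0166  0.0175]
0.0 0.0178 141.0
0.004 0.0182 141.0
0.008 0.0182 141.0
0.012 0.0177 141.0
0.016 0.0174 141.0
0.02 0.0186 142.0
0.024 0.0182 141.0
0.028 0.0181 141.0
0.032 0.0178 141.0
0.036 0.0183 141.0
0.04 0.0196 141.0
0.044 0.0176 141.0
0.048 0.0181 141.0
0.052 0.0174 139.0
0.056 0.0133 46.0
0.06 0.0141 29.0
0.064 0.0152 36.0
0.068 0.0149 32.0
0.072 0.0151 25.0
0.076 0.0145 27.0
0.08 0.0137 26.0
0.084 0.0142 26.0
0.088 0.0139 26.0
0.092 0.0139 26.0
0.096 0.0127 26.0
0.1 0.013 41.0
0.104 0.0122 149.0
0.108 0.0125 165.0
0.112 0.0119 165.0
0.116 0.0118 165.0
```

servo_tool:
  moves:
    - {"dx": -0.009,"dy": 0.0007,"dz": 0.004,"roll": 0.0,"jaw": 0.3}
    - {"dx": 0.002,"dy": 0.0,"dz": -0.0045,"roll": 0.0,"jaw": 0.3}
    - {"dx": 0.0,"dy": 0.0,"dz": 0.0,"roll": 0.0,"jaw": 0.3}
    - {"dx": 0.007,"dy": -0.0005,"dz": -0.003,"roll": 0.0,"jaw": 0.3}
    - {"dx": 0.007,"dy": -0.0005,"dz": -0.003,"roll": 0.0,"jaw": 0.3}
    - {"dx": 0.007,"dy": -0.0005,"dz": -0.003,"roll": 0.0,"jaw": 0.3}
    - {"dx": 0.006,"dy": -0.0005,"dz": -0.003,"roll": 0.0,"jaw": 0.3}
    - {"dx": 0.0,"dy": 0.0,"dz": 0.0,"roll": 0.0,"jaw": 0.3}
    - {"dx": 0.0,"dy": 0.0,"dz": 0.0,"roll": 0.0,"jaw": 0.3}
    - {"dx": 0.0,"dy": 0.0,"dz": 0.0,"roll": 0.0,"jaw": 0.3}
  newtons: 25

```text
t: 10.3
eef_pos: [0.4948, 0.2925, 0.0716]
ee_rot: [3.142, -0.0, 3.069]
force: [-0.2, 0.2, -2.2]
width: 0.0358
gripper_force: 25.0
```

```bash
cat > prof.py <<'E'
from held import *
def prof(k,roof,yaw,step=.008,hi=.18):
    e,X,Y,N=ends(np.array(roof),yaw)
    p,d=grab('scene',k);C=cloud('scene',d);R=C-e;st=get_state()
    g=st['eef_pos']+[0,0,.019]-e; print('TCP',st['eef_pos'].round(4),'F',st['force'].round(1),'w',st['width'].round(4),'G along/lat/h',(g@X).round(4),(g@Y).round(4),(g@N).round(4))
    m=(d>0)&(abs(R@Y)<.012)&(abs(R@N)<.04)
    for a in np.arange(.03,hi,step):
        k=m&(R@X>a)&(R@X<a+step)
        if k.sum(): print(' ',a.round(3),np.median((R@N)[k]).round(4),np.median(p[k].mean(1)).round(0))
E
python3 -c "
from prof import *
prof(3,[.5818,.2885,.0656],-4.2)"
```

```text
Traceback (most recent call last):
  File "prof.py", line 5, in prof
    g=st['eef_pos']+[0,0,.019]-e; print('TCP',st['eef_pos'].round(4),'F',st['force'].round(1),'w',st['width'].round(4),'G along/lat/h',(g@X).round(4),(g@Y).round(4),(g@N).round(4))
                                                                                                  ^^^^^^^^^^^^^^^^^
AttributeError: 'float' object has no attribute 'round'
```

No contact force now, so the tip is inside.

```bash
sed -i "s/st\['width'\].round(4)/round(st['width'],4)/" prof.py; python3 -c "
from prof import *
prof(3,[.5818,.2885,.0656],-4.2)"
```

```text
TCP [0.4948 0.2925 0.0716] F [ 1.2  0.  -2. ] w 0.0357 G along/lat/h 0.115 0.0024 0.0039
  0.03 0.018 141.0
  0.038 0.0176 141.0
  0.046 0.0185 110.0
  0.054 0.0131 32.0
  0.062 0.0115 26.0
  0.07 0.0104 25.0
  0.078 0.0097 134.0
  0.086 0.0094 165.0
  0.094 0.0087 164.0
  0.102 0.0091 44.0
  0.11 0.0075 150.0
  0.126 0.0069 84.0
  0.134 0.0056 57.0
```

servo_tool:
  moves:
    - {"dx": 0.001,"dy": 0.0,"dz": 0.002,"roll": 0.0,"jaw": 0.3}
    - {"dx": 0.001,"dy": 0.0,"dz": 0.002,"roll": 0.0,"jaw": 0.3}
    - {"dx": 0.0005,"dy": 0.0,"dz": 0.0015,"roll": 0.0,"jaw": 0.3}
    - {"dx": 0.0,"dy": 0.0,"dz": 0.0,"roll": 0.0,"jaw": 0.3}
    - {"dx": -0.001,"dy": 0.0,"dz": -0.002,"roll": 0.0,"jaw": 0.3}
    - {"dx": 0.006,"dy": -0.0005,"dz": -0.003,"roll": 0.0,"jaw": 0.3}
    - {"dx": 0.006,"dy": -0.0005,"dz": -0.003,"roll": 0.0,"jaw": 0.3}
    - {"dx": 0.005,"dy": -0.0005,"dz": -0.0025,"roll": 0.0,"jaw": 0.3}
    - {"dx": 0.0,"dy": 0.0,"dz": 0.0,"roll": 0.0,"jaw": 0.3}
    - {"dx": 0.0,"dy": 0.0,"dz": 0.0,"roll": 0.0,"jaw": 0.3}
  newtons: 25

```text
t: 11.65
eef_pos: [0.5135, 0.2909, 0.0665]
ee_rot: [-3.141, -0.0, 3.069]
force: [0.0, 0.4, -2.2]
width: 0.0358
gripper_force: 25.0
```

```bash
python3 -c "
from prof import *
prof(4,[.5818,.2885,.0656],-4.2)"
```

```text
TCP [0.5134 0.291  0.0666] F [-0.6  0.8 -1.5] w 0.0359 G along/lat/h 0.0959 0.0025 0.0072
  0.03 0.0178 102.0
  0.038 0.018 102.0
  0.046 0.0182 102.0
  0.054 0.0117 71.0
  0.062 0.0111 165.0
  0.07 0.0112 166.0
  0.078 0.0108 138.0
  0.086 0.0109 132.0
  0.094 0.0102 138.0
  0.102 0.0115 87.0
  0.11 0.0106 82.0
```

servo_tool:
  moves:
    - {"dx": 0.004,"dy": -0.0005,"dz": -0.003,"roll": 0.0,"jaw": 0.3}
    - {"dx": 0.004,"dy": -0.0005,"dz": -0.0025,"roll": 0.0,"jaw": 0.3}
    - {"dx": 0.003,"dy": 0.0,"dz": -0.0015,"roll": 0.0,"jaw": 0.3}
    - {"dx": 0.002,"dy": 0.0,"dz": -0.001,"roll": 0.0,"jaw": 0.3}
    - {"dx": 0.001,"dy": 0.0,"dz": -0.0005,"roll": 0.0,"jaw": 0.3}
    - {"dx": 0.001,"dy": 0.0,"dz": -0.0005,"roll": 0.0,"jaw": 0.3}
    - {"dx": 0.001,"dy": 0.0,"dz": -0.0005,"roll": 0.0,"jaw": 0.3}
    - {"dx": 0.0,"dy": 0.0,"dz": 0.0,"roll": 0.0,"jaw": 0.3}
    - {"dx": 0.0,"dy": 0.0,"dz": 0.0,"roll": 0.0,"jaw": 0.3}
    - {"dx": 0.0,"dy": 0.0,"dz": 0.0,"roll": 0.0,"jaw": 0.3}
  newtons: 25

```text
t: 12.95
eef_pos: [0.5256, 0.2898, 0.0586]
ee_rot: [-3.14, -0.005, 3.069]
force: [-26.4, 2.5, 25.4]
width: 0.036
gripper_force: 25.0
```

```bash
python3 -c "
from prof import *
prof(5,[.5818,.2885,.0656],-4.2)"
```

```text
TCP [0.5255 0.2898 0.0586] F [-26.2   1.8  26.3] w 0.036 G along/lat/h 0.0815 0.0029 0.0051
  0.03 0.0181 102.0
  0.038 0.0181 102.0
  0.046 0.0179 102.0
  0.054 0.0109 148.0
  0.062 0.0087 165.0
  0.07 0.0094 44.0
  0.078 0.009 117.0
  0.086 0.0087 94.0
  0.094 0.0093 81.0
```

servo_tool:
  moves:
    - {"dx": -0.001,"dy": 0.0,"dz": 0.0,"roll": 0.0,"jaw": 0.3}
    - {"dx": 0.0,"dy": 0.0,"dz": 0.0,"roll": 0.0,"jaw": 1.0}
    - {"dx": 0.0,"dy": 0.0,"dz": 0.0,"roll": 0.0,"jaw": 1.0}
    - {"dx": 0.0,"dy": 0.0,"dz": 0.0,"roll": 0.0,"jaw": 1.0}
    - {"dx": 0.0,"dy": 0.0,"dz": 0.0,"roll": 0.0,"jaw": 1.0}
    - {"dx": 0.0,"dy": 0.0,"dz": 0.0,"roll": 0.0,"jaw": 1.0}
    - {"dx": 0.0,"dy": 0.0,"dz": 0.04,"roll": 0.0,"jaw": 1.0}
    - {"dx": 0.0,"dy": 0.0,"dz": 0.05,"roll": 0.0,"jaw": 1.0}
    - {"dx": 0.0,"dy": -0.04,"dz": 0.05,"roll": 0.0,"jaw": 1.0}
    - {"dx": 0.0,"dy": -0.05,"dz": 0.0,"roll": 0.0,"jaw": 1.0}
  newtons: 25

```text
t: 14.25
eef_pos: [0.5305, 0.2019, 0.2002]
ee_rot: [3.137, 0.006, 3.071]
force: [-0.2, -0.0, -0.7]
width: 0.0877
gripper_force: 0.0
```

```bash
python3 - <<'E'
from prof import *
prof(6,[.5818,.2885,.0656],-4.2)
e,X,Y,N=ends(np.array([.5818,.2885,.0656]),-4.2)
box,Q=white('scene',6,.51,.293,dy=.05); B=np.array([rayplane('scene',b,e+.009*N,N) for b in box])-e
print('along',(B@X).round(4),'lat',(B@Y).round(4))
E
```

```text
TCP [0.5281 0.1962 0.1981] F [-3.6 -4.5 -1.9] w 0.0874 G along/lat/h 0.1319 0.0959 0.1355
  0.03 0.0178 141.0
  0.038 0.0177 141.0
  0.046 0.0181 141.0
  0.054 0.0117 212.0
  0.062 0.0093 226.0
  0.07 0.0092 56.0
  0.078 0.0087 225.0
  0.086 0.0093 144.0
  0.094 0.0093 142.0
  0.102 0.0093 141.0
  0.11 0.009 141.0
  0.118 0.0091 222.0
  0.126 0.0093 227.0
  0.134 0.0087 226.0
  0.142 0.0085 204.0
along [0.0568 0.1485 0.1478 0.0571] lat [ 0.0175  0.0179 -0.0167 -0.0169]
```

The narrow meter is home, its tail about 148.5 mm out. Now the wide meter.

servo_tool:
  moves:
    - {"dx": 0.01,"dy": -0.015,"dz": 0.0,"roll": 10.5,"jaw": 1.0}
    - {"dx": 0.01,"dy": -0.015,"dz": 0.0,"roll": 10.5,"jaw": 1.0}
    - {"dx": 0.01,"dy": -0.015,"dz": 0.0,"roll": 10.5,"jaw": 1.0}
    - {"dx": 0.01,"dy": -0.015,"dz": 0.0,"roll": 10.5,"jaw": 1.0}
    - {"dx": 0.01,"dy": -0.015,"dz": 0.0,"roll": 10.5,"jaw": 1.0}
    - {"dx": 0.01,"dy": -0.015,"dz": 0.0,"roll": 10.5,"jaw": 1.0}
    - {"dx": 0.01,"dy": -0.015,"dz": 0.0,"roll": 10.5,"jaw": 1.0}
    - {"dx": 0.01,"dy": -0.015,"dz": 0.0,"roll": 10.5,"jaw": 1.0}
    - {"dx": 0.01,"dy": -0.015,"dz": 0.0,"roll": 10.5,"jaw": 1.0}
    - {"dx": 0.01,"dy": -0.015,"dz": 0.0,"roll": 10.5,"jaw": 1.0}
  newtons: 25

```text
t: 15.55
eef_pos: [0.6287, 0.0504, 0.1956]
ee_rot: [3.141, -0.0, -1.376]
force: [-0.1, -0.2, -0.7]
width: 0.0876
gripper_force: 0.0
```

```bash
python3 -c "
from h import *
s=get_state();print(s['q'].round(3),s['ee_rot'],s['eef_pos'])"
```

```text
[ 0.389  0.307 -0.135 -0.    -1.129 -0.194] [ 3.14110715e+00 -6.11384724e-05 -1.37581103e+00] [0.62865732 0.05037549 0.19557648]
```

servo_tool:
  moves:
    - {"dx": 0.005,"dy": -0.01,"dz": 0.0,"roll": 10.3,"jaw": 1.0}
    - {"dx": 0.005,"dy": -0.01,"dz": 0.0,"roll": 10.3,"jaw": 1.0}
    - {"dx": 0.005,"dy": -0.01,"dz": 0.0,"roll": 10.2,"jaw": 1.0}
    - {"dx": 0.005,"dy": -0.01,"dz": 0.0,"roll": 10.2,"jaw": 1.0}
    - {"dx": 0.005,"dy": -0.01,"dz": 0.0,"roll": 10.2,"jaw": 1.0}
    - {"dx": 0.006,"dy": -0.01,"dz": -0.02,"roll": 10.2,"jaw": 1.0}
    - {"dx": 0.006,"dy": -0.009,"dz": -0.03,"roll": 10.2,"jaw": 1.0}
    - {"dx": 0.0,"dy": 0.0,"dz": -0.03,"roll": 0.0,"jaw": 1.0}
    - {"dx": 0.0,"dy": 0.0,"dz": 0.0,"roll": 0.0,"jaw": 1.0}
    - {"dx": 0.0,"dy": 0.0,"dz": 0.0,"roll": 0.0,"jaw": 1.0}
  newtons: 20

```text
t: 16.8
eef_pos: [0.6661, -0.018, 0.1169]
ee_rot: [3.141, -0.001, -0.132]
force: [-0.2, -0.3, 0.3]
width: 0.0876
gripper_force: 0.0
```

servo_tool:
  moves:
    - {"dx": 0.0,"dy": 0.0,"dz": -0.04,"roll": 0.0,"jaw": 1.0}
    - {"dx": 0.0,"dy": 0.0,"dz": -0.04,"roll": 0.0,"jaw": 1.0}
    - {"dx": 0.0,"dy": 0.0,"dz": -0.02,"roll": 0.0,"jaw": 1.0}
    - {"dx": 0.0,"dy": 0.0,"dz": -0.012,"roll": 0.0,"jaw": 1.0}
    - {"dx": 0.0,"dy": 0.0,"dz": 0.0,"roll": 0.0,"jaw": 0.5}
    - {"dx": 0.0,"dy": 0.0,"dz": 0.0,"roll": 0.0,"jaw": 0.5}
    - {"dx": 0.0,"dy": 0.0,"dz": 0.0,"roll": 0.0,"jaw": 0.5}
    - {"dx": 0.0,"dy": 0.0,"dz": 0.0,"roll": 0.0,"jaw": 0.5}
    - {"dx": 0.0,"dy": 0.0,"dz": 0.0,"roll": 0.0,"jaw": 0.5}
    - {"dx": 0.0,"dy": 0.0,"dz": 0.0,"roll": 0.0,"jaw": 0.5}
  newtons: 8

```text
t: 18.05
eef_pos: [0.666, -0.0181, 0.0048]
ee_rot: [-3.142, -0.001, -0.132]
force: [-0.8, -1.1, 6.4]
width: 0.0542
gripper_force: 8.0
```

servo_tool:
  moves:
    - {"dx": -0.001,"dy": 0.0,"dz": 0.01,"roll": 0.0,"jaw": 0.5}
    - {"dx": -0.002,"dy": 0.0,"dz": 0.01,"roll": 0.0,"jaw": 0.5}
    - {"dx": -0.003,"dy": 0.0005,"dz": 0.01,"roll": 0.0,"jaw": 0.5}
    - {"dx": -0.004,"dy": 0.0005,"dz": 0.009,"roll": 0.0,"jaw": 0.5}
    - {"dx": -0.004,"dy": 0.0005,"dz": 0.009,"roll": 0.0,"jaw": 0.5}
    - {"dx": 0.0,"dy": 0.0,"dz": 0.0,"roll": 0.0,"jaw": 0.5}
    - {"dx": 0.0,"dy": 0.0,"dz": 0.0,"roll": 0.0,"jaw": 0.5}
    - {"dx": 0.0,"dy": 0.0,"dz": 0.0,"roll": 0.0,"jaw": 0.5}
    - {"dx": 0.0,"dy": 0.0,"dz": 0.0,"roll": 0.0,"jaw": 0.5}
    - {"dx": 0.0,"dy": 0.0,"dz": 0.0,"roll": 0.0,"jaw": 0.5}
  newtons: 8

```text
t: 19.3
eef_pos: [0.6514, -0.0166, 0.0516]
ee_rot: [3.141, 0.0, -0.132]
force: [-0.1, -0.1, -1.6]
width: 0.054
gripper_force: 8.0
```

```bash
cat > tilt.py <<'E'
from held import *
def tilt(k,yawtip,dist=.1,lat=.03,zr=(-.1,.05)):
    "height profile of the held meter ahead (tip side) and behind the tool, along world yaw yawtip (deg)"
    p,d=grab('scene',k);C=cloud('scene',d);st=get_state();T=st['eef_pos'];a=np.radians(yawtip)
    X=np.array([np.cos(a),np.sin(a),0]);Y=np.array([-X[1],X[0],0]);R=C-T
    m=(d>0)&(abs(R@Y)<.015)&(R[...,2]>zr[0])&(R[...,2]<zr[1])
    print('TCP',T.round(4),'yaw',np.degrees(st['ee_rot'][2]).round(1),'F',st['force'].round(1),'grip',st['gripper_force'],st['width'])
    for q in np.arange(-.06,.15,.01):
        j=m&(R@X>q)&(R@X<q+.01)
        if j.sum()>3: print(' ',q.round(3),j.sum(),'dz',np.median(R[...,2][j]).round(4),'val',np.median(p[j].mean(1)))
    return p
E
python3 - <<'E'
from tilt import *
p=tilt(7,172.6)
u,v=proj('scene',[.6,0,.05]).astype(int)
cv2.imwrite('pics/c7.png',cv2.resize(p[v-90:v+90,u-100:u+100][...,::-1],(700,630),interpolation=3)[:600])
E
```

```text
TCP [ 0.6514 -0.0165  0.0516] yaw -7.6 F [ 0.3 -0.5 -0.7] grip 7.9971979558467865 0.053784745353391256
  -0.06 69 dz -0.0511 val 83.66666666666667
  -0.05 114 dz -0.0496 val 85.16666666666666
  -0.04 137 dz 0.0146 val 173.33333333333334
  -0.03 86 dz 0.0151 val 176.16666666666669
  -0.02 54 dz 0.0136 val 171.33333333333334
  -0.01 12 dz -0.0486 val 108.5
  0.0 17 dz 0.0136 val 83.33333333333333
  0.07 13 dz 0.0072 val 44.0
  0.08 29 dz 0.0061 val 42.333333333333336
  0.09 36 dz 0.0052 val 40.333333333333336
  0.1 37 dz 0.0046 val 39.666666666666664
  0.11 45 dz 0.0022 val 40.666666666666664
  0.12 10 dz 0.0001 val 61.66666666666667
  0.14 27 dz -0.0512 val 74.66666666666667
```

View pics/c7.png

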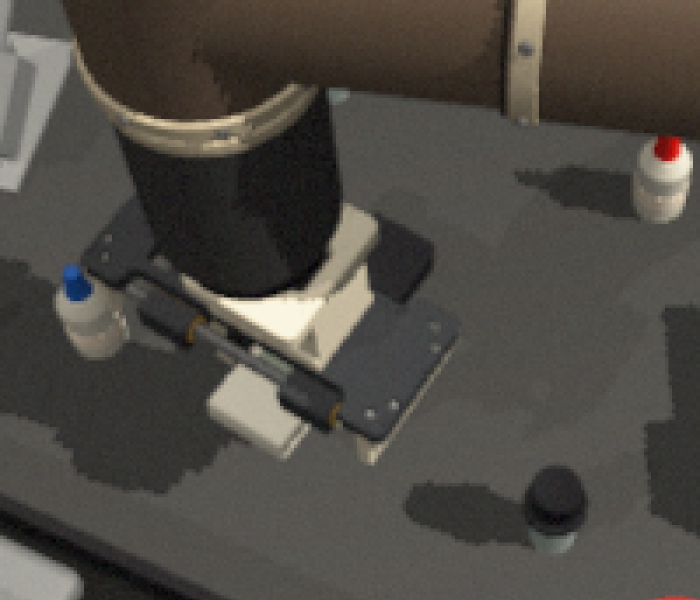

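The crop shows the wide meter lifted nearly level, its tail visible at about (255,410), with bottles and vial untouched. The grip held it too stiffly, so I'll loosen it here until the tip sags to the bench, which should be about 25° at this height.

servo_tool:
  moves:
    - {"dx": 0.0,"dy": 0.0,"dz": 0.0,"roll": 0.0,"jaw": 0.5}
    - {"dx": 0.0,"dy": 0.0,"dz": 0.0,"roll": 0.0,"jaw": 0.5}
    - {"dx": 0.0,"dy": 0.0,"dz": 0.0,"roll": 0.0,"jaw": 0.5}
    - {"dx": 0.0,"dy": 0.0,"dz": 0.0,"roll": 0.0,"jaw": 0.5}
    - {"dx": 0.0,"dy": 0.0,"dz": 0.0,"roll": 0.0,"jaw": 0.5}
    - {"dx": 0.0,"dy": 0.0,"dz": 0.0,"roll": 0.0,"jaw": 0.5}
    - {"dx": 0.0,"dy": 0.0,"dz": 0.0,"roll": 0.0,"jaw": 0.5}
    - {"dx": 0.0,"dy": 0.0,"dz": 0.0,"roll": 0.0,"jaw": 0.5}
    - {"dx": 0.0,"dy": 0.0,"dz": 0.0,"roll": 0.0,"jaw": 0.5}
    - {"dx": 0.0,"dy": 0.0,"dz": 0.0,"roll": 0.0,"jaw": 0.5}
  newtons: 4

```text
t: 20.6
eef_pos: [0.6514, -0.0165, 0.0518]
ee_rot: [-3.142, 0.0, -0.132]
force: [0.6, 0.6, -1.9]
width: 0.054
gripper_force: 4.0
```

```bash
python3 -c "
from tilt import *
tilt(8,172.6)"
```

```text
TCP [ 0.6515 -0.0165  0.0519] yaw -7.6 F [-1.2 -0.1 -1. ] grip 3.999953046441078 0.05448509695048157
  -0.06 64 dz -0.0517 val 84.0
  -0.05 96 dz -0.0504 val 84.0
  -0.04 146 dz 0.0225 val 130.0
  -0.03 101 dz 0.0227 val 149.33333333333334
  -0.02 51 dz 0.0191 val 133.0
  -0.01 18 dz -0.0519 val 84.83333333333334
  0.0 15 dz 0.0126 val 71.0
  0.08 9 dz -0.0273 val 34.0
  0.09 39 dz -0.0297 val 32.0
  0.1 35 dz -0.0341 val 32.333333333333336
  0.11 24 dz -0.0496 val 70.83333333333334
  0.12 55 dz -0.0517 val 75.0
  0.13 45 dz -0.0516 val 74.66666666666667
  0.14 53 dz -0.0524 val 74.33333333333333
```

servo_tool:
  moves:
    - {"dx": -0.001,"dy": 0.0,"dz": 0.002,"roll": 0.0,"jaw": 0.5}
    - {"dx": -0.001,"dy": 0.0,"dz": 0.002,"roll": 0.0,"jaw": 0.5}
    - {"dx": 0.0,"dy": 0.0,"dz": 0.0,"roll": 0.0,"jaw": 0.5}
    - {"dx": 0.0,"dy": 0.0,"dz": 0.0,"roll": 0.0,"jaw": 0.5}
    - {"dx": 0.0,"dy": 0.0,"dz": 0.0,"roll": 0.0,"jaw": 0.5}
    - {"dx": 0.0,"dy": 0.0,"dz": 0.0,"roll": 0.0,"jaw": 0.5}
    - {"dx": 0.0,"dy": 0.0,"dz": 0.0,"roll": 0.0,"jaw": 0.5}
    - {"dx": 0.0,"dy": 0.0,"dz": 0.0,"roll": 0.0,"jaw": 0.5}
    - {"dx": 0.0,"dy": 0.0,"dz": 0.0,"roll": 0.0,"jaw": 0.5}
    - {"dx": 0.0,"dy": 0.0,"dz": 0.0,"roll": 0.0,"jaw": 0.5}
  newtons: 4

```text
t: 21.9
eef_pos: [0.6495, -0.0165, 0.0559]
ee_rot: [-3.142, -0.0, -0.132]
force: [-0.0, 0.0, -0.2]
width: 0.0539
gripper_force: 4.0
```

```bash
python3 -c "
from tilt import *
tilt(9,172.6)"
```

```text
TCP [ 0.6495 -0.0165  0.0559] yaw -7.6 F [ 0.5 -0.7 -1. ] grip 3.999951034784317 0.05384797377922115
  -0.06 61 dz -0.0556 val 84.0
  -0.05 90 dz -0.0552 val 84.66666666666667
  -0.04 152 dz 0.0232 val 131.33333333333334
  -0.03 119 dz -0.0522 val 110.0
  -0.02 57 dz 0.0195 val 114.66666666666667
  -0.01 19 dz -0.0558 val 83.33333333333333
  0.0 19 dz 0.0123 val 73.33333333333333
  0.09 33 dz -0.034 val 31.333333333333332
  0.1 33 dz -0.039 val 34.0
  0.11 29 dz -0.0549 val 74.0
  0.12 52 dz -0.0561 val 74.66666666666667
  0.13 47 dz -0.0561 val 75.0
  0.14 50 dz -0.0558 val 75.0
```

servo_tool:
  moves:
    - {"dx": 0.0,"dy": 0.0,"dz": 0.0,"roll": 0.0,"jaw": 0.5}
    - {"dx": 0.0,"dy": 0.0,"dz": 0.0,"roll": 0.0,"jaw": 0.5}
    - {"dx": 0.0,"dy": 0.0,"dz": 0.03,"roll": 0.0,"jaw": 0.5}
    - {"dx": 0.0,"dy": 0.0,"dz": 0.05,"roll": 0.0,"jaw": 0.5}
    - {"dx": 0.0,"dy": 0.0,"dz": 0.05,"roll": -5.0,"jaw": 0.5}
    - {"dx": -0.01,"dy": -0.01,"dz": 0.05,"roll": -9.5,"jaw": 0.5}
    - {"dx": -0.02,"dy": -0.02,"dz": 0.0,"roll": -10.0,"jaw": 0.5}
    - {"dx": -0.02,"dy": -0.025,"dz": 0.0,"roll": -10.0,"jaw": 0.5}
    - {"dx": -0.02,"dy": -0.025,"dz": 0.0,"roll": -10.0,"jaw": 0.5}
    - {"dx": -0.02,"dy": -0.025,"dz": 0.0,"roll": -10.0,"jaw": 0.5}
  newtons: 50

```text
t: 23.2
eef_pos: [0.5582, -0.1221, 0.2356]
ee_rot: [3.141, 0.001, -1.089]
force: [0.2, -0.5, -2.2]
width: 0.0537
gripper_force: 50.0
```

servo_tool:
  moves:
    - {"dx": -0.02,"dy": -0.025,"dz": 0.0,"roll": -10.0,"jaw": 0.5}
    - {"dx": -0.02,"dy": -0.025,"dz": 0.0,"roll": -10.0,"jaw": 0.5}
    - {"dx": -0.02,"dy": -0.025,"dz": 0.0,"roll": -10.0,"jaw": 0.5}
    - {"dx": -0.02,"dy": -0.025,"dz": 0.0,"roll": -10.0,"jaw": 0.5}
    - {"dx": -0.02,"dy": -0.025,"dz": 0.0,"roll": -10.0,"jaw": 0.5}
    - {"dx": -0.02,"dy": -0.025,"dz": 0.0,"roll": -10.0,"jaw": 0.5}
    - {"dx": -0.01,"dy": -0.025,"dz": 0.0,"roll": -10.0,"jaw": 0.5}
    - {"dx": -0.01,"dy": -0.025,"dz": 0.0,"roll": -10.0,"jaw": 0.5}
    - {"dx": 0.0,"dy": -0.013,"dz": 0.0,"roll": -10.0,"jaw": 0.5}
    - {"dx": 0.0,"dy": 0.0,"dz": 0.0,"roll": -10.0,"jaw": 0.5}
  newtons: 50

```text
t: 24.45
eef_pos: [0.4186, -0.3351, 0.2353]
ee_rot: [3.141, -0.001, -2.836]
force: [0.3, 0.2, -2.4]
width: 0.0531
gripper_force: 50.0
```

servo_tool:
  moves:
    - {"dx": 0.0,"dy": 0.0,"dz": 0.0,"roll": -5.0,"jaw": 0.5}
    - {"dx": 0.0,"dy": 0.0,"dz": 0.0,"roll": 0.0,"jaw": 0.5}
    - {"dx": 0.0,"dy": 0.0,"dz": 0.0,"roll": 0.0,"jaw": 0.5}
    - {"dx": 0.0,"dy": 0.0,"dz": 0.0,"roll": 0.0,"jaw": 0.5}
    - {"dx": 0.0,"dy": 0.0,"dz": 0.0,"roll": 0.0,"jaw": 0.5}
    - {"dx": 0.0,"dy": 0.0,"dz": 0.0,"roll": 0.0,"jaw": 0.5}
    - {"dx": 0.0,"dy": 0.0,"dz": 0.0,"roll": 0.0,"jaw": 0.5}
    - {"dx": 0.0,"dy": 0.0,"dz": 0.0,"roll": 0.0,"jaw": 0.5}
    - {"dx": 0.0,"dy": 0.0,"dz": 0.0,"roll": 0.0,"jaw": 0.5}
    - {"dx": 0.0,"dy": 0.0,"dz": 0.0,"roll": 0.0,"jaw": 0.5}
  newtons: 50

```text
t: 25.7
eef_pos: [0.4195, -0.3345, 0.2359]
ee_rot: [-3.142, 0.0, -2.916]
force: [-0.2, 0.1, -1.3]
width: 0.0536
gripper_force: 50.0
```

```bash
python3 - <<'E'
from tilt import *
p=tilt(10,12.9)
u,v=proj('scene',[.5,-.3,.1]).astype(int);print(u,v)
v=max(v,90);u=max(u,100)
cv2.imwrite('pics/c10.png',cv2.resize(p[v-90:v+90,u-100:u+100][...,::-1],(660,594),interpolation=3))
P,w,G=held(10,np.radians(12.9),lo=.03,hi=.13,half=.04,G=get_state()['eef_pos']+[0,0,.009])
E
```

```text
TCP [ 0.4195 -0.3345  0.2359] yaw -167.1 F [ 0.1 -2.  -1.2] grip 49.99951422214508 0.053546512667951456
  -0.03 8 dz 0.0234 val 129.16666666666666
  -0.02 53 dz 0.0193 val 135.0
  -0.01 74 dz 0.015 val 133.66666666666666
  0.0 70 dz 0.0103 val 94.16666666666666
  0.01 75 dz 0.0054 val 94.33333333333333
  0.02 75 dz 0.0004 val 97.33333333333333
  0.03 72 dz -0.0046 val 96.16666666666667
  0.04 78 dz -0.0102 val 228.16666666666666
  0.05 70 dz -0.0148 val 231.0
  0.06 77 dz -0.0197 val 228.0
  0.07 76 dz -0.0251 val 34.666666666666664
  0.08 76 dz -0.0297 val 33.83333333333333
  0.09 71 dz -0.0346 val 34.333333333333336
  0.1 109 dz -0.0427 val 31.666666666666668
187 171
TCP [ 0.4195 -0.3345  0.2359] F [ 0.1 -2.  -1.2] 848 n [0.434 0.106 0.895] tilt 26.5 top above G 0.0032 ext [0.0327 0.1197]
 s 0.03 75 lat [-0.0229  0.0271] val 159.33333333333334
 s 0.04 95 lat [-0.0234  0.0291] val 186.33333333333334
 s 0.05 94 lat [-0.0234  0.0281] val 231.0
 s 0.06 103 lat [-0.0222  0.0288] val 231.33333333333334
 s 0.07 98 lat [-0.022   0.0286] val 90.0
 s 0.08 95 lat [-0.0236  0.0266] val 34.0
 s 0.09 108 lat [-0.0219  0.0291] val 34.333333333333336
```

View pics/c10.png

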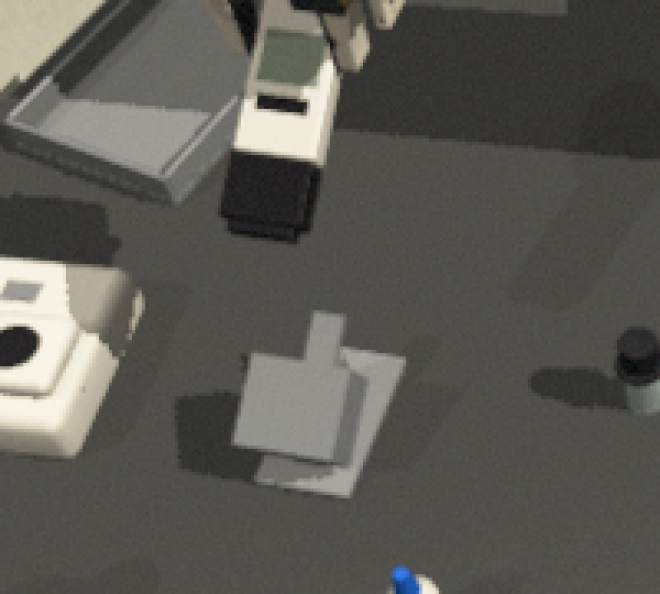

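The crop shows the wide meter held cap-forward and display up at about (285,130), tilted 26.5°, facing the empty wide stand at (300,400).

servo_tool:
  moves:
    - {"dx": -0.0035,"dy": -0.001,"dz": -0.05,"roll": 0.0,"jaw": 0.5}
    - {"dx": -0.003,"dy": -0.001,"dz": -0.04,"roll": 0.0,"jaw": 0.5}
    - {"dx": 0.0,"dy": 0.0,"dz": -0.024,"roll": 0.0,"jaw": 0.5}
    - {"dx": 0.0,"dy": 0.0,"dz": 0.0,"roll": 0.0,"jaw": 0.5}
    - {"dx": 0.0088,"dy": 0.002,"dz": -0.0042,"roll": 0.0,"jaw": 0.5}
    - {"dx": 0.0088,"dy": 0.002,"dz": -0.0042,"roll": 0.0,"jaw": 0.5}
    - {"dx": 0.0,"dy": 0.0,"dz": 0.0,"roll": 0.0,"jaw": 0.5}
    - {"dx": 0.0,"dy": 0.0,"dz": 0.0,"roll": 0.0,"jaw": 0.5}
    - {"dx": 0.0,"dy": 0.0,"dz": 0.0,"roll": 0.0,"jaw": 0.5}
    - {"dx": 0.0,"dy": 0.0,"dz": 0.0,"roll": 0.0,"jaw": 0.5}
  newtons: 50

```text
t: 27.0
eef_pos: [0.4305, -0.3326, 0.1136]
ee_rot: [-3.141, 0.0, -2.916]
force: [-0.2, 0.3, -0.9]
width: 0.0537
gripper_force: 50.0
```

```bash
python3 - <<'E'
from prof import *
prof(11,[.568,-.298,.0653],12.9,hi=.2)
P,w,G=held(11,np.radians(12.9),lo=.03,hi=.09,half=.04,G=get_state()['eef_pos']+[0,0,.009])
e,X,Y,N=ends(np.array([.568,-.298,.0653]),12.9); s=(P-e)@X; print('lat ctr by along',[(a.round(2),np.percentile(((P-e)@Y)[(s>a)&(s<a+.02)],[2,98]).round(4)) for a in np.arange(.07,.17,.02) if ((s>a)&(s<a+.02)).sum()>9])
E
```

```text
TCP [ 0.4305 -0.3326  0.1136] F [-0.5 -0.4 -1.5] w 0.0534 G along/lat/h 0.1824 0.003 0.0191
  0.03 0.0184 146.0
  0.038 0.0184 145.0
  0.046 0.0181 146.0
  0.054 0.0164 89.0
  0.062 0.0111 34.0
  0.07 0.0112 35.0
  0.078 0.0109 34.0
  0.086 0.012 35.0
  0.094 0.012 35.0
  0.102 0.0116 216.0
  0.11 0.0118 232.0
  0.118 0.0121 232.0
  0.126 0.0128 192.0
  0.134 0.013 34.0
  0.142 0.0138 158.0
  0.15 0.0131 97.0
  0.158 0.0133 96.0
  0.166 0.0135 97.0
  0.174 0.0131 95.0
  0.182 0.014 126.0
  0.19 0.0133 126.0
  0.198 0.0142 79.0
TCP [ 0.4305 -0.3326  0.1136] F [-0.5 -0.4 -1.5] 507 n [0.433 0.097 0.896] tilt 26.3 top above G 0.0034 ext [0.0325 0.098 ]
 s 0.03 60 lat [-0.0232  0.0271] val 156.0
 s 0.04 76 lat [-0.0215  0.0281] val 192.33333333333331
 s 0.05 74 lat [-0.0224  0.0275] val 232.0
 s 0.06 75 lat [-0.0226  0.027 ] val 232.0
 s 0.07 85 lat [-0.0204  0.0286] val 93.33333333333333
 s 0.08 71 lat [-0.0227  0.0289] val 34.333333333333336
 s 0.09 66 lat [-0.0224  0.0286] val 35.0
lat ctr by along [(np.float64(0.07), array([-0.026 ,  0.0255])), (np.float64(0.09), array([-0.0259,  0.0245])), (np.float64(0.11), array([-0.0239,  0.0255])), (np.float64(0.13), array([-0.0251,  0.0259]))]
```

servo_tool:
  moves:
    - {"dx": 0.008,"dy": 0.0018,"dz": -0.0038,"roll": 0.0,"jaw": 0.5}
    - {"dx": 0.008,"dy": 0.0019,"dz": -0.0039,"roll": 0.0,"jaw": 0.5}
    - {"dx": 0.008,"dy": 0.0019,"dz": -0.0039,"roll": 0.0,"jaw": 0.5}
    - {"dx": 0.008,"dy": 0.0018,"dz": -0.0039,"roll": 0.0,"jaw": 0.5}
    - {"dx": 0.008,"dy": 0.0018,"dz": -0.0039,"roll": 0.0,"jaw": 0.5}
    - {"dx": 0.0,"dy": 0.0,"dz": 0.0,"roll": 0.0,"jaw": 0.5}
    - {"dx": 0.0,"dy": 0.0,"dz": 0.0,"roll": 0.0,"jaw": 0.5}
    - {"dx": 0.0,"dy": 0.0,"dz": 0.0,"roll": 0.0,"jaw": 0.5}
    - {"dx": 0.0,"dy": 0.0,"dz": 0.0,"roll": 0.0,"jaw": 0.5}
    - {"dx": 0.0,"dy": 0.0,"dz": 0.0,"roll": 0.0,"jaw": 0.5}
  newtons: 50

```text
t: 28.3
eef_pos: [0.4705, -0.3234, 0.0942]
ee_rot: [-3.141, 0.0, -2.916]
force: [-0.1, 1.5, -2.1]
width: 0.054
gripper_force: 50.0
```

```bash
python3 - <<'E'
from prof import *
prof(12,[.568,-.298,.0653],12.9,hi=.2)
E
```

```text
TCP [ 0.4705 -0.3234  0.0942] F [-0.3  0.  -0.7] w 0.0536 G along/lat/h 0.137 0.003 0.0188
  0.03 0.0178 147.0
  0.038 0.0181 146.0
  0.046 0.0183 147.0
  0.054 0.0163 167.0
  0.062 0.0119 234.0
  0.07 0.0119 234.0
  0.078 0.0125 233.0
  0.086 0.0125 34.0
  0.094 0.012 159.0
  0.102 0.013 100.0
  0.11 0.0132 99.0
  0.118 0.0131 99.0
  0.126 0.0132 98.0
  0.134 0.0129 95.0
  0.142 0.0147 121.0
  0.158 0.0141 129.0
  0.166 0.013 120.0
```

servo_tool:
  moves:
    - {"dx": 0.0027,"dy": 0.0008,"dz": -0.003,"roll": 0.0,"jaw": 0.5}
    - {"dx": 0.0025,"dy": 0.0006,"dz": -0.003,"roll": 0.0,"jaw": 0.5}
    - {"dx": 0.001,"dy": 0.0003,"dz": -0.001,"roll": 0.0,"jaw": 0.5}
    - {"dx": 0.001,"dy": 0.0002,"dz": -0.0005,"roll": 0.0,"jaw": 0.5}
    - {"dx": 0.001,"dy": 0.0002,"dz": -0.0005,"roll": 0.0,"jaw": 0.5}
    - {"dx": 0.0,"dy": 0.0,"dz": 0.0,"roll": 0.0,"jaw": 0.5}
    - {"dx": 0.0,"dy": 0.0,"dz": 0.0,"roll": 0.0,"jaw": 0.5}
    - {"dx": 0.0,"dy": 0.0,"dz": 0.0,"roll": 0.0,"jaw": 0.5}
    - {"dx": 0.0,"dy": 0.0,"dz": 0.0,"roll": 0.0,"jaw": 0.5}
    - {"dx": 0.0,"dy": 0.0,"dz": 0.0,"roll": 0.0,"jaw": 0.5}
  newtons: 50

```text
t: 29.6
eef_pos: [0.477, -0.3217, 0.0866]
ee_rot: [3.141, -0.003, -2.916]
force: [-8.0, -1.7, 8.0]
width: 0.0533
gripper_force: 50.0
```

```bash
python3 - <<'E'
from prof import *
prof(13,[.568,-.298,.0653],12.9,hi=.2)
E
```

```text
TCP [ 0.477  -0.3218  0.0865] F [-8.1 -2.1  8.9] w 0.0537 G along/lat/h 0.1277 0.0028 0.0147
  0.03 0.0182 147.0
  0.038 0.0182 147.0
  0.046 0.0176 147.0
  0.054 0.017 208.0
  0.062 0.0084 234.0
  0.07 0.0091 231.0
  0.078 0.0089 34.0
  0.086 0.0089 162.0
  0.094 0.0097 99.0
  0.102 0.0092 98.0
  0.11 0.0092 97.0
  0.118 0.0088 97.0
  0.126 0.0089 88.0
  0.134 0.0098 120.0
  0.15 0.009 121.0
  0.158 0.0082 73.0
```

servo_tool:
  moves:
    - {"dx": 0.001,"dy": 0.0002,"dz": -0.0005,"roll": 0.0,"jaw": 0.5}
    - {"dx": 0.0,"dy": 0.0,"dz": 0.0,"roll": 0.0,"jaw": 0.5}
    - {"dx": 0.0,"dy": 0.0,"dz": 0.0,"roll": 0.0,"jaw": 1.0}
    - {"dx": 0.0,"dy": 0.0,"dz": 0.0,"roll": 0.0,"jaw": 1.0}
    - {"dx": 0.0,"dy": 0.0,"dz": 0.0,"roll": 0.0,"jaw": 1.0}
    - {"dx": 0.0,"dy": 0.0,"dz": 0.0,"roll": 0.0,"jaw": 1.0}
    - {"dx": 0.0,"dy": 0.0,"dz": 0.0,"roll": 0.0,"jaw": 1.0}
    - {"dx": 0.0,"dy": 0.0,"dz": 0.04,"roll": 0.0,"jaw": 1.0}
    - {"dx": 0.0,"dy": 0.0,"dz": 0.05,"roll": 0.0,"jaw": 1.0}
    - {"dx": 0.0,"dy": 0.0,"dz": 0.05,"roll": 0.0,"jaw": 1.0}
  newtons: 50

```text
t: 30.9
eef_pos: [0.4796, -0.3209, 0.227]
ee_rot: [3.141, -0.0, -2.916]
force: [1.2, 0.1, -0.7]
width: 0.0877
gripper_force: 0.0
```

servo_tool:
  moves:
    - {"dx": -0.02,"dy": 0.05,"dz": 0.0,"roll": 0.0,"jaw": 1.0}
    - {"dx": -0.02,"dy": 0.05,"dz": 0.0,"roll": 0.0,"jaw": 1.0}
    - {"dx": 0.0,"dy": 0.05,"dz": 0.0,"roll": 0.0,"jaw": 1.0}
    - {"dx": 0.0,"dy": 0.05,"dz": 0.0,"roll": 0.0,"jaw": 1.0}
    - {"dx": 0.0,"dy": 0.0,"dz": 0.0,"roll": 0.0,"jaw": 1.0}
    - {"dx": 0.0,"dy": 0.0,"dz": 0.0,"roll": 0.0,"jaw": 1.0}
    - {"dx": 0.0,"dy": 0.0,"dz": 0.0,"roll": 0.0,"jaw": 1.0}
    - {"dx": 0.0,"dy": 0.0,"dz": 0.0,"roll": 0.0,"jaw": 1.0}
    - {"dx": 0.0,"dy": 0.0,"dz": 0.0,"roll": 0.0,"jaw": 1.0}
    - {"dx": 0.0,"dy": 0.0,"dz": 0.0,"roll": 0.0,"jaw": 1.0}
  newtons: 50

```text
t: 32.15
eef_pos: [0.4397, -0.1214, 0.2255]
ee_rot: [3.142, -0.0, -2.917]
force: [-0.0, -0.2, 0.4]
width: 0.0878
gripper_force: 0.0
```

```bash
python3 - <<'E'
from prof import *
prof(14,[.568,-.298,.0653],12.9,hi=.18)
for roof,yaw,c in (([.568,-.298,.0653],12.9,(.49,-.316)),([.5818,.2885,.0656],-4.2,(.51,.293))):
    e,X,Y,N=ends(np.array(roof),yaw)
    box,Q=white('scene',14,*c,dy=.05,zlo=.03); B=np.array([rayplane('scene',b,e+.009*N,N) for b in box])-e
    print('along',(B@X).round(4),'lat',(B@Y).round(4))
cv2.imwrite('pics/f14.png',load('scene',14)[0][...,::-1])
E
```

```text
TCP [ 0.4397 -0.1213  0.2255] F [-0.2  0.1 -0.4] w 0.0879 G along/lat/h 0.1788 -0.2009 0.1442
  0.03 0.0184 146.0
  0.038 0.0176 146.0
  0.046 0.0183 146.0
  0.054 0.0159 206.0
  0.062 0.009 233.0
  0.07 0.0089 232.0
  0.078 0.0099 25.0
  0.086 0.0096 158.0
  0.094 0.0097 100.0
  0.102 0.0097 97.0
  0.11 0.0097 97.0
  0.118 0.0096 97.0
  0.126 0.0097 192.0
  0.134 0.0091 181.0
  0.142 0.0091 163.0
  0.15 0.0085 215.0
  0.158 0.0081 223.0
along [0.0591 0.0852 0.0748 0.0488] lat [ 0.0292  0.0255 -0.031  -0.0272]
along [0.0567 0.1486 0.1479 0.0569] lat [ 0.0178  0.0182 -0.0165 -0.0167]
```

View pics/f14.png

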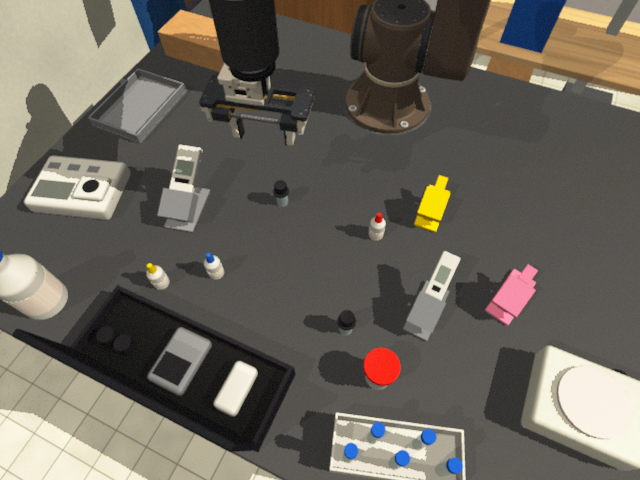

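Both meters sit in their stands, the wide at (183,180) and the narrow at (440,285), and the bystanders haven't moved. One check of the wide meter's tail before handing in.

```bash
python3 - <<'E'
from fit import *
for roof,yaw in (([.568,-.298,.0653],12.9),([.5818,.2885,.0656],-4.2)):
    e,X,Y,N=ends(np.array(roof),yaw);p,d=load('scene',14);R=cloud('scene',d)-e
    m=(d>0)&(abs(R@Y)<.015)&(abs(R@N-.009)<.004)&(R@X>.06)&(R@X<.2)
    print(np.percentile((R@X)[m],[97,99,100]).round(4))
E
```

```text
[0.1612 0.1634 0.1648]
[0.1459 0.1481 0.1495]
```

Both tails are within 1 mm of where they should be, so I'm handing in.

```bash
python3 -c "
from station import *
print(job_done())"
```

```text
the job is handed in; nothing more can be done
None
```

The job is handed in (no verdict was returned): both meters lie fully home in their own stands, display up, each tail within about 1 mm of its place by camera, and the bottles, vials and cup look unmoved.

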